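Interlock the blue hide channels on the drying board

TASK

In this animal care room, put away the blue U-channel hides so that they interlock: stand the loose blue channel that lies open side up on the bare black strip of the white board, in line with the strip, and set the blue channel that lies open side down squarely over the two standing blue channels, so that it bridges them evenly with one of its side walls down inside each and sits fully home and level. Set the two channels down, do not let them drop. The yellow channel is not part of the set.

Things in the scene. Friction and masses are not known exactly. Their poses are not given: they have to be found in the camera images.
- open_up_centre (a point): Loose blue plastic U-channel lying OPEN SIDE UP on the table (web below, side walls up): 120 mm long, 64 wide outside, 40 high, walls and web 3 thick, about 0.12 kg; grasp across the 64 mm width. The point is its centre, 20 mm above its underside; x along its length, y across, z up. A yellow channel of the same size nearby is not used.
- open_down_centre (a point): Loose blue U-channel of the same size and mass lying OPEN SIDE DOWN (closed web on top, walls down; it need not be turned over); grasp across the 64 mm width. Point: its centre, 20 mm above its lower edges; x along its length, y across, z up. Fully home, its web rests on the rims of the two standing channels and its edges on their webs: its centre is then 3 mm above theirs.
- standing_centre (a point): Blue U-channel of the same size that already stands OPEN SIDE UP on one of the two strips of the white board, loose; it stays there. The point is its centre, 20 mm above its underside; x along its length, y across, z up.
- bare_strip (a point): Bare black rubber strip, 120 x 64 mm, on the fixed white board (150 x 200 x 12 mm): the open-up channel's place, same footprint. Point: centre of its top face, 14 mm above the table; x along its length, y across, z up. The other strip, under the standing channel, is parallel, 92 mm away (centres) to either side across y; 28 mm then lie between the two channels.
Things that resemble listed ones, but are neither listed nor needed, are in the scene too. Leave any brown, pink or turquoise look-alike of the part that bears open_up_centre alone.

How it is judged:
By the outcome, as a careful person would: the job done as asked, in the order asked, and still so for the second after the job is handed in, with the robot touching nothing.
It also fails if it takes over 59 s, if anything falls off the work surface, if the arm or the gripper's body presses on something with over 40 N, if the wrist force passes 120 N, or if a joint passes its speed limit or range.

ROBOT

A 6-joint arm with a two-finger parallel gripper is mounted at the origin on the work surface. World frame = base frame: x ahead of the robot, y to its left, z up, the work surface at z = 0. Lengths are in m, angles in degrees, forces in N, time in s.
With the tool pointing down it reaches from about 0.4 to 0.825 m from the base axis. Payload 7 kg.
Tool frame: the origin (TCP) lies on the centre line of the jaws, within the pads' length; the fingertips stand 22 mm ahead of it and the grasp point (between the pads) lies 3 mm ahead of it; y points along the fingers, z is the direction in which the jaws open and shut, and the axes are right-handed (so a half turn about y gives the same grasp; the last joint's range is limited). The gripper opens to 85 mm and grips with 20 to 120 N. Pads are 22 mm wide; open, the fingers measure 114 mm over their backs; the gripper's body (76 mm by 85 mm) begins 54 mm behind the grasp point. The pads swing forward as they close: fully open they stand 13 mm farther back than shut.
Start: joints at [-51.847, 20.546, 0.682, 0, -70.136, -16.507], TCP at [0.249, -0.627, 0.253] pointing down, gripper open.
Joint ranges: [-176.03, 176.03], [-82.01, 121.73], [-58.28, 71.71], [-173.87, 95.51], [-174.79, -0.11], [-173.66, 173.66]. Speed limits (degrees/s): [136.94, 136.94, 172.46, 180, 180, 180].

INTERFACE

Orientations are given as [roll, pitch, yaw] about the fixed x, y, z axes, in that order (R = Rz(yaw) Ry(pitch) Rx(roll)).
In Python, from workcell import * gives the robot as it stands. The module is installed in compiled form; this text tells all that it offers.
- The arm moves only by the tool drive_tool, never from a script. Its argument "increments" is text: rows parted by semicolons, each of 6 numbers parted by spaces: the shift along the tool's x, y, z in units of 0.15 m (1.0 is 0.15 m), then the turn, a rotation vector about the tool's x, y, z in units of 180 degrees (1.0 is 180 degrees). A call has 1 to 8 rows; each row is the pose to reach, as a shift and turn from the pose commanded when the call began, along the tool's axes at that moment, turning the shorter way round; what a row does not reach only later rows make up. A row lasts 1/10 s, in which the tool goes at most 50 mm and 8.59 degrees, less where a joint would pass 70% of its speed; a pose out of reach is approached as far as the arm can. A call with a number of a shift or a turn outside -1 to 1 is refused whole. A call with a gripper value outside its range is refused whole. "claw" is the opening, from 0 (shut) to 1 (fully open), set as the call begins (left out, the last holds). The fingers move at their own pace and stop on an object; the grip force is fixed at half the most. Time passes only in rows, so rows that repeat a pose let the fingers close. It gives the time, the measured TCP pose, the force and the opening at its end, in the units of the state.
- observe(): the state, without advancing time (a new reading comes with each control period).
- capture(name): name is "side" or "top" or "wrist"; returns the picture (420x560x3 uint8, red, green, blue); there is no depth.
- camera_model(name): a dict with "vertical_fov" (degrees; the focal length in pixels is half the picture's height over the tangent of half this angle, whatever the lens; pixels are square), "cx", "cy" (the principal point, pixels), "origin" and "orientation" of the camera in the world. Camera axes: x right, y up, looking along -z (the intrinsics and any distortion apply to the point x, -y, -z); pixel columns grow to the right and rows downward; lengths in m; the calibration is good to about 2 mm. The wrist camera is an equidistant fisheye: a pixel r from the principal point sees the ray r / f radians off the axis. A picture is of the moment at which its call begins: read the wrist's pose just before it. camera_model takes no time and is no camera call; for the wrist camera it gives the pose at the moment of the call.
- finish_job(): hands the job in, once; it reports no verdict.
Trained networks look in the newest picture that a camera, given by its name, has taken for a name from the list of things; names that differ only in an ending like _2 or _b are one class to them, and where a whole thing is asked for, a point or a joint stands for the part that bears it (a point fixed in the world has none). Each returns a list of dicts, best first, with "score" (0 to 1); they miss things now and then, are a little off and sometimes report something else, mostly with a low value. They report only what shows in the picture. A call takes as long as a camera call. They do not tell look-alikes from the thing itself.
- look_for(camera, query): "position" ([x, y, z] in m, in world coordinates, good to about 4 mm: the middle of the surface that is visible of it).
The state is a dict: "t": time; "joint_pos": joint angles; "qvel": joint speeds; "tau": joint torques, N m; "eef_pos": TCP position; "tool_rot": TCP orientation; "contact_force": force on the tool from outside, world axes, zero at the start; "ft_torque": the same for the moment, N m; "finger_gap": opening from 0.0 (shut) to 1.0 (fully open).
Only numpy, scipy, OpenCV 4.12 (cv2) and the standard library are available. Lean on these libraries where they do the work, as an engineer would, in place of code of your own. Each camera call takes 0.05 s, during which the arm holds its last target.

## Working session

There is one attempt and no reset: what is moved stays moved. The work goes in short steps, Python scripts to look and compute and a tool call to move; the robot and the scene stay as the last step left them, time stands still between calls to the robot, and variables do not carry over. Pictures are saved under pics/ and viewed, and the job is handed in when it is done.

Besides the shell and the picture viewer there is one more tool, called after "Request:" as name(argument=value, ...) on one line, values as JSON. drive_tool: Moves the arm, as the interface text tells. Its arguments: {"type":"object","properties":{"increments":{"type":"string"},"claw":{"type":"number"}},"required":["increments"]}

```bash
mkdir -p pics; python3 - <<'E'
from workcell import *
import cv2
print(observe())
for n in ["side","top","wrist"]:
    print(n,camera_model(n))
    im=capture(n); cv2.imwrite(f"pics/{n}0.png",im[:,:,::-1])
for q in ["open_up_centre","open_down_centre","standing_centre","bare_strip"]:
    for c in ["top","side"]:
        print(q,c,look_for(c,q)[:5])
E
```

```text
{'t': 0.0, 'joint_pos': array([-5.18476342e+01,  2.05912377e+01,  6.34472298e-01, -1.88640759e-02,
       -7.01367929e+01, -1.65061811e+01]), 'qvel': array([-0.05250563, -0.08143204,  0.03898982,  0.06384895,  0.06371847,
        0.04313614]), 'tau': array([-4.03456448e-03, -5.83318377e+01,  2.93413496e+01,  6.93690062e+00,
       -6.14741090e-03, -2.19182283e-06]), 'eef_pos': array([ 0.24879113, -0.62700161,  0.25237514]), 'tool_rot': array([-8.99052585e+01,  9.58138856e-03,  2.16397686e+01]), 'contact_force': array([-0.12056695,  0.25766614,  0.80205821]), 'ft_torque': array([0.02829547, 0.01737032, 0.0374788 ]), 'finger_gap': 0.9977421415983132}
side {'vertical_fov': 57.08209757159222, 'cx': 285.2142399829458, 'cy': 216.33321905103978, 'origin': array([ 0.03430483, -0.46448985,  0.60352588]), 'orientation': array([ 50.12749178,   1.04159546, -38.20143782])}
top {'vertical_fov': 44.105464531479626, 'cx': 279.1818338727719, 'cy': 199.18986013395525, 'origin': array([0.19703008, 0.033877  , 1.52202628]), 'orientation': array([  9.43207908,   0.35847129, -89.53566265])}
wrist {'vertic
[... 436 characters left out ...]
0.6}]
open_up_centre side [{'position': [0.3397, -0.2734, 0.0071], 'score': 0.95}, {'position': [0.3022, 0.2211, 0.0001], 'score': 0.92}, {'position': [0.6272, 0.1608, 0.0137], 'score': 0.57}]
open_down_centre top [{'position': [0.4677, 0.2542, 0.0385], 'score': 0.97}]
open_down_centre side [{'position': [0.4689, 0.2383, 0.0369], 'score': 0.75}]
standing_centre top [{'position': [0.5658, -0.3095, 0.0184], 'score': 0.76}]
standing_centre side [{'position': [0.5579, -0.3071, 0.0188], 'score': 0.96}]
bare_strip top [{'position': [0.5414, -0.2216, 0.0163], 'score': 0.57}]
bare_strip side [{'position': [0.535, -0.2154, 0.0126], 'score': 0.65}, {'position': [0.4682, 0.2383, 0.037], 'score': 0.44}]
```

View pics/top0.png

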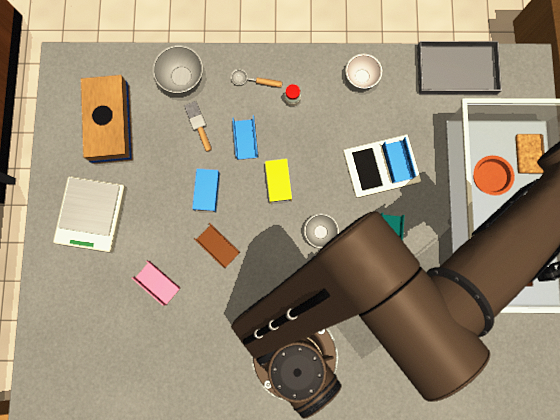

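View pics/side0.png

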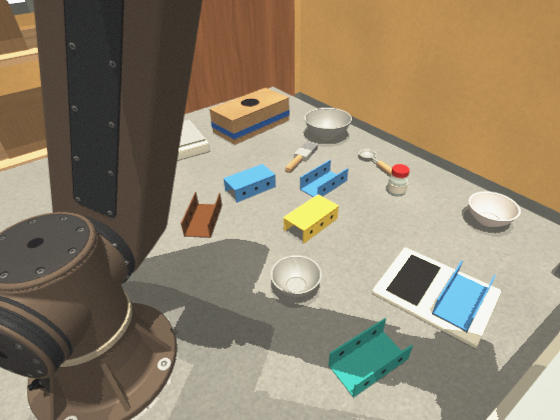

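View pics/wrist0.png

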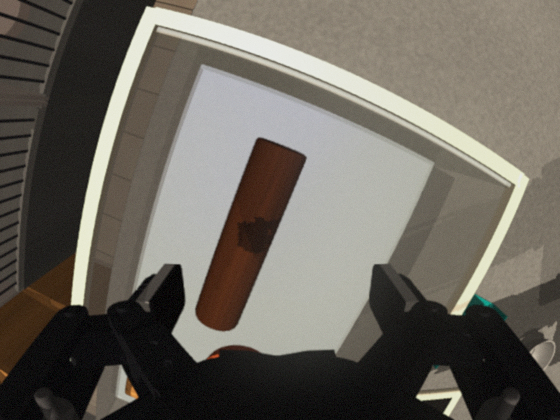

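The open-up blue channel is at top (245,138) / side (325,180). The open-down blue one is at top (206,190) / side (250,182). The standing channel is at top (400,160) / side (465,298), and the bare strip at top (369,169) / side (413,280).

Look-alikes to leave alone, by top pixel: yellow (278,180), brown (216,245), pink (157,283), turquoise (395,225).

Next I fit poses by matching silhouettes.

```bash
cat > h.py <<'E'
import numpy as np, cv2
from scipy.spatial.transform import Rotation as R
from scipy.optimize import least_squares
def proj(cm,P,fish=False):
    P=np.atleast_2d(P)
    Rm=R.from_euler('xyz',cm['orientation'],degrees=True).as_matrix()
    c=(P-cm['origin'])@Rm
    x,y,z=c[:,0],-c[:,1],-c[:,2]
    f=210/np.tan(np.radians(cm['vertical_fov']/2))
    if fish:
        r=np.hypot(x,y); th=np.arctan2(r,z); s=np.where(r>1e-9,th/np.maximum(r,1e-9),1/z)
        return np.c_[cm['cx']+f*s*x,cm['cy']+f*s*y]
    return np.c_[cm['cx']+f*x/z,cm['cy']+f*y/z]
def box(x,y,yaw,z0,z1):
    c,s=np.cos(np.radians(yaw)),np.sin(np.radians(yaw)); o=[]
    for z in ([z0,z1] if z1>z0 else [z0]):
        # dense edges for fisheye
        t=np.linspace(-1,1,9)
        for a,b in [(t,1+0*t),(t,-1+0*t),(1+0*t,t),(-1+0*t,t)]:
            u=a*.06; v=b*.032
            o.append(np.c_[x+c*u-s*v,y+s*u+c*v,0*u+z])
    return np.vstack(o)
TH=np.linspace(0,2*np.pi,72,endpoint=False); D=np.c_[np.cos(TH),np.sin(TH)]
def supp(p): return (p@D.T).max(0)
def blue(im):
    h=cv2.cvtColor(im,cv2.COLOR_RGB2HSV)
    return ((h[...,0]>98)&(h[...,0]<118)&(h[...,1]>110)&(h[...,2]>40)).astype(np.uint8)
def dark(im):
    return (im.max(2)<45).astype(np.uint8)
def comp(m,px):
    n,l,st,ce=cv2.connectedComponentsWithStats(m,connectivity=8)
    ok=[i for i in range(1,n) if st[i,4]>40]
    ys=[ (min(np.hypot(*(np.argwhere(l==i)[:,::-1]-px).T)),i) for i in ok]
    i=min(ys)[1]; 
    return np.argwhere(l==i)[:,::-1].astype(float),st[i]
def fit(obs,x0,z0,z1):
    """obs: list of (cm,fish,pts)"""
    S=[supp(p)+0.5*np.abs(D).max(1)*0+0.4 for _,_,p in obs]
    def res(q):
        r=[]
        for (cm,fi,p),s in zip(obs,S):
            k=1
            r.append((supp(proj(cm,box(q[0],q[1],q[2],z0,z1),fi))-s)*k)
        return np.concatenate(r)
    s=least_squares(res,x0,x_scale=[.01,.01,5],loss='soft_l1',diff_step=1e-4)
    return s.x,np.sqrt(np.mean(res(s.x)**2))
E
cat > m0.py <<'E'
from h import *
from workcell import camera_model
ims={n:cv2.imread(f"pics/{n}0.png")[:,:,::-1].copy() for n in ["top","side"]}
cms={n:camera_model(n) for n in ims}
T=[("up",blue,(245,138),(320,182),[.56,.15,95],0,.04),("down",blue,(206,190),(250,182),[.46,.24,85],0,.04),
("stand",blue,(400,160),(465,300),[.56,-.31,100],.014,.054),("strip",dark,(369,169),(413,280),[.54,-.22,100],.014,.014)]
for n,f,pt,ps,x0,z0,z1 in T:
    o=[]
    for c,p in (("top",pt),("side",ps)):
        q,st=comp(f(ims[c]),p); o.append((cms[c],False,q)); print(n,c,st)
    for w in ([o[0]],[o[1]],o):
        x,e=fit(w,x0,z0,z1); print("   ",x.round(4),round(e,2))
E
python3 m0.py
python3 - <<'E'
import cv2
a=cv2.imread('pics/side0.png')[130:340,210:510];cv2.imwrite('pics/crop0.png',cv2.resize(a,None,fx=2.6,fy=2.6,interpolation=2))
E
```

```text
up top [232 116  26  43 851]
up side [300 161  48  35 922]
    [ 0.6341  0.1491 91.4585] 5.43
    [  0.6353   0.1523 130.1472] 4.16
    [6.343000e-01 1.501000e-01 1.863862e+02] 1.07
down top [193 169  26  43 929]
down side [ 224  164   51   38 1078]
    [  0.472    0.2618 176.2549] 0.64
    [  0.4739   0.2643 129.2612] 3.36
    [  0.4726   0.2623 176.7249] 0.68
stand top [382 137  34  46 944]
stand side [ 433  261   56   70 1879]
    [ 0.5644 -0.3045 12.9616] 0.41
    [ 0.5632 -0.3027 14.9477] 4.3
    [ 0.564  -0.3038 13.5037] 3.27
strip top [352 148  30  42 775]
strip side [125 253  10  22 101]
    [ 0.5423 -0.2137 13.8132] 0.85
    [ 0.1346  0.2125 82.5355] 15.99
    [  0.1587   0.1268 121.6436] 90.01
```

View pics/crop0.png

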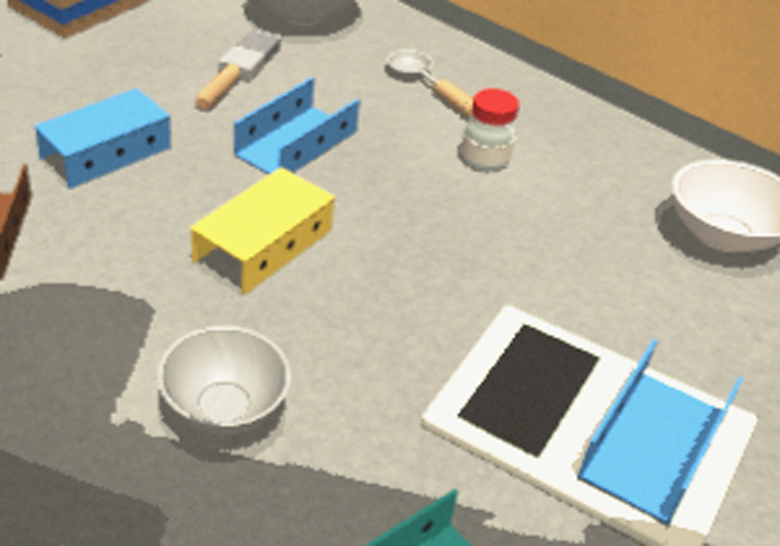

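The crop confirms the open-up blue channel at side (320,182), walls up and open. The yellow one is at (310,217). The open-down blue one is at (250,182), web on top. I'll fix the initial guesses and masks.

```bash
cat > m0.py <<'E'
from h import *
from workcell import camera_model
ims={n:cv2.imread(f"pics/{n}0.png")[:,:,::-1].copy() for n in ["top","side"]}
cms={n:camera_model(n) for n in ims}
print(ims['side'][280,413],ims['side'][270,478])
def bl2(im):
    h=cv2.cvtColor(im,cv2.COLOR_RGB2HSV)
    return cv2.morphologyEx(((h[...,0]>98)&(h[...,0]<118)&(h[...,1]>90)).astype(np.uint8),cv2.MORPH_CLOSE,np.ones((3,3)))
def dk(im): return (im.max(2)<70).astype(np.uint8)
T=[("up",bl2,(245,138),(320,182),[.634,.15,6],0,.04),("down",bl2,(206,190),(250,182),[.47,.26,-4],0,.04),
("stand",bl2,(400,160),(465,300),[.56,-.31,13],.014,.054),("strip",dk,(369,169),(413,280),[.54,-.22,13],.014,.014)]
for n,f,pt,ps,x0,z0,z1 in T:
    o=[]
    for c,p in (("top",pt),("side",ps)):
        q,st=comp(f(ims[c]),p); o.append((cms[c],False,q)); print(n,c,st)
    for w in ([o[0]],[o[1]],o):
        x,e=fit(w,x0,z0,z1); print("   ",x.round(4),round(e,2))
E
python3 m0.py
```

```text
[67 63 58] [208 199 182]
up top [232 115  26  44 862]
up side [300 160  48  36 990]
    [0.6352 0.1499 5.5384] 0.46
    [0.6359 0.1518 6.9269] 1.09
    [0.6351 0.1504 6.2782] 0.88
down top [193 169  27  43 946]
down side [ 224  164   51   38 1168]
    [ 0.4725  0.2619 -3.8244] 0.45
    [ 0.4731  0.263  -2.4328] 0.56
    [ 0.4727  0.2622 -3.4176] 0.53
stand top [382 137  34  46 982]
stand side [ 433  261   62   71 1926]
    [ 0.5644 -0.3045 13.0485] 0.41
    [ 0.5639 -0.3047 13.1408] 0.74
    [ 0.5642 -0.3046 13.1326] 0.6
strip top [352 148  30  42 792]
strip side [ 387  255   52   50 1364]
    [ 0.5421 -0.2141 13.8227] 0.75
    [ 0.5418 -0.2139 15.1633] 1.21
    [ 0.5419 -0.214  14.7776] 1.02
```

```bash
cat > go.py <<'E'
import sys
from h import *
from workcell import observe
def inc(x,y,z,yaw):
    s=observe()
    Rc=R.from_euler('xyz',s['tool_rot'],degrees=True); Rt=R.from_euler('xyz',[-90,0,yaw],degrees=True)
    d=Rc.inv().apply(np.array([x,y,z])-s['eef_pos'])/.15
    w=(Rc.inv()*Rt).as_rotvec()/np.pi
    print("t",round(s['t'],2),"pos",s['eef_pos'].round(4),"rot",s['tool_rot'].round(2),"gap",round(s['finger_gap'],3),"F",s['contact_force'].round(1),"M",s['ft_torque'].round(2))
    print("inc",d.round(4),w.round(4))
if __name__=="__main__": inc(*map(float,sys.argv[1:5]))
E
python3 go.py .635 .150 .2 6.3
```

```text
t 0.55 pos [ 0.249  -0.6274  0.2533] rot [-90.     0.    21.65] gap 0.999 F [-0.2 -0.2  0.3] M [ 0.01 -0.05 -0.01]
inc [4.3039 0.3554 3.8677] [0.     0.0853 0.    ]
```

Request:
drive_tool(increments="1 0 0.9 0 0 0;1 0 0.9 0 0 0;1 0 0.9 0 0 0;1 0 0.9 0 0 0", claw=1)

```text
t: 0.95
eef_pos: [0.3382, -0.4466, 0.2533]
tool_rot: [-90.0, -0.0, 21.6]
contact_force: [2.6, 0.3, 0.5]
finger_gap: 1.002
```

Request:
drive_tool(increments="1 0 0.9 0 0 0;1 0 0.9 0 0 0;1 0 0.9 0 0 0;1 0 0.9 0 0 0")

```text
t: 1.35
eef_pos: [0.4272, -0.2671, 0.2538]
tool_rot: [-90.0, -0.1, 21.6]
contact_force: [0.8, -0.7, 0.7]
finger_gap: 1.001
```

Request:
drive_tool(increments="1 0 0.9 0 0 0;1 0 0.9 0 0 0;1 0 0.9 0 0 0;1 0 0.9 0 0 0")

```text
t: 1.75
eef_pos: [0.516, -0.0877, 0.2539]
tool_rot: [-90.0, -0.1, 21.7]
contact_force: [1.1, -0.3, 0.2]
finger_gap: 0.999
```

Request:
drive_tool(increments="1 0 0.9 0 0 0;1 0 0.9 0 0 0;1 0 0.9 0 0 0;1 0 0.9 0 0 0;1 0 0.9 0 0 0")

```text
t: 2.25
eef_pos: [0.6071, 0.0957, 0.2524]
tool_rot: [-90.0, -0.0, 21.9]
contact_force: [-0.5, -0.1, -0.6]
finger_gap: 1.0
```

```bash
python3 go.py .635 .150 .2 6.3
```

```text
t 2.25 pos [0.6071 0.0957 0.2524] rot [-9.000e+01 -1.000e-02  2.186e+01] gap 1.0 F [-0.5 -0.1 -0.6] M [-0.11  0.13  0.01]
inc [0.3078 0.3496 0.2669] [0.     0.0865 0.0001]
```

Request:
drive_tool(increments="0.31 0.35 0.267 0 0.087 0;0.31 0.35 0.267 0 0.087 0;0.31 0.35 0.267 0 0.087 0;0.31 0.35 0.267 0 0.087 0;0.31 0.35 0.267 0 0.087 0")

```text
t: 2.75
eef_pos: [0.6337, 0.1449, 0.2018]
tool_rot: [-90.0, -0.1, 6.1]
contact_force: [-0.1, 0.0, 0.4]
finger_gap: 0.998
```

```bash
cat > snap.py <<'E'
import sys
from workcell import *
import cv2,pickle
for n in sys.argv[2:]:
    cm=camera_model(n); im=capture(n); cv2.imwrite(f"pics/{n}{sys.argv[1]}.png",im[:,:,::-1]); pickle.dump(cm,open(f"pics/{n}{sys.argv[1]}.pkl","wb"))
E
python3 snap.py 1 wrist; python3 go.py .635 .15 .2 6.3
```

```text
t 2.8 pos [0.6337 0.1448 0.2021] rot [-89.98  -0.09   6.02] gap 1.0 F [-0.4  1.5  0.3] M [-0.02  0.02  0.01]
inc [0.0122 0.0139 0.0336] [-0.0001 -0.0015  0.0005]
```

View pics/wrist1.png

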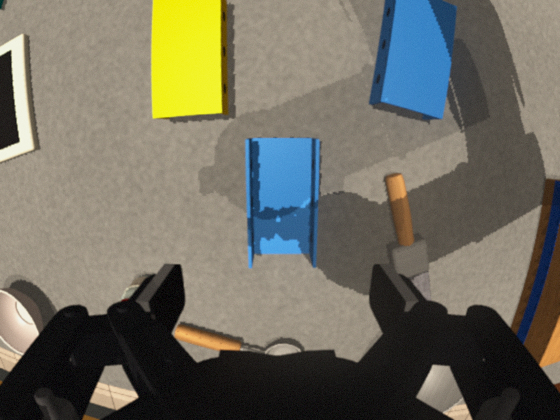

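The wrist view shows the open-up blue channel at (283,200), whole and open side up. The yellow one at (190,58) and the open-down one at (415,60) are clear of it. I'll fit its pose from this picture.

```bash
cat > mw.py <<'E'
import sys,pickle
from h import *
def bl2(im):
    h=cv2.cvtColor(im,cv2.COLOR_RGB2HSV)
    return cv2.morphologyEx(((h[...,0]>98)&(h[...,0]<122)&(h[...,1]>90)&(h[...,2]>35)).astype(np.uint8),cv2.MORPH_CLOSE,np.ones((5,5)))
def dk(im): return (im.max(2)<70).astype(np.uint8)
def meas(cam,tag,kind,px,x0,z0,z1):
    im=cv2.imread(f"pics/{cam}{tag}.png")[:,:,::-1].copy(); cm=pickle.load(open(f"pics/{cam}{tag}.pkl","rb"))
    q,st=comp(bl2(im) if kind=='b' else dk(im),px)
    x,e=fit([(cm,cam=='wrist',q)],x0,z0,z1); print(cam,px,st,x.round(4),'rms px',round(e,2))
    return x
E
python3 -c "
from mw import *
meas('wrist','1','b',(283,180),[.635,.15,6],0,.04)"
```

```text
wrist (283, 180) [ 245  138   75  130 8460] [0.6354 0.1496 6.3119] rms px 0.58
```

```bash
python3 go.py .6354 .1497 .07 6.3
```

```text
t 2.8 pos [0.6337 0.1448 0.2021] rot [-89.98  -0.09   6.02] gap 1.0 F [-0.4  1.5  0.3] M [-0.02  0.02  0.01]
inc [0.0132 0.8806 0.031 ] [-0.0001 -0.0015  0.0005]
```

Request:
drive_tool(increments="0.005 0.3 0.005 0 0 0;0.005 0.6 0.005 0 0 0;0.005 0.88 0.005 0 0 0;0.005 0.88 0.005 0 0 0;0.005 0.88 0.005 0 0 0")

```text
t: 3.3
eef_pos: [0.6347, 0.1457, 0.0701]
tool_rot: [-90.0, -0.0, 6.0]
contact_force: [0.1, -0.4, 1.5]
finger_gap: 0.996
```

```bash
python3 go.py .6354 .1497 .032 6.3
```

```text
t 3.3 pos [0.6347 0.1457 0.0701] rot [-9.003e+01 -2.000e-02  6.010e+00] gap 0.996 F [ 0.1 -0.4  1.5] M [ 0.04 -0.11  0.02]
inc [0.0071 0.2543 0.0259] [ 0.0002 -0.0016  0.0001]
```

Request:
drive_tool(increments="0.007 0.05 0.026 0 -0.0016 0;0.007 0.15 0.026 0 -0.0016 0;0.007 0.254 0.026 0 -0.0016 0;0.007 0.254 0.026 0 -0.0016 0;0.007 0.254 0.026 0 -0.0016 0")

```text
t: 3.8
eef_pos: [0.635, 0.1503, 0.031]
tool_rot: [-90.0, -0.0, 6.3]
contact_force: [0.7, -0.1, 0.2]
finger_gap: 1.0
```

```bash
python3 go.py .6354 .1497 .032 6.3; python3 snap.py 2 wrist
```

```text
t 3.8 pos [0.635  0.1503 0.031 ] rot [-9.0e+01 -1.0e-02  6.3e+00] gap 1.0 F [ 0.7 -0.1  0.2] M [0.03 0.   0.02]
inc [ 0.0022 -0.0066 -0.0045] [ 0.     -0.      0.0001]
```

View pics/wrist2.png

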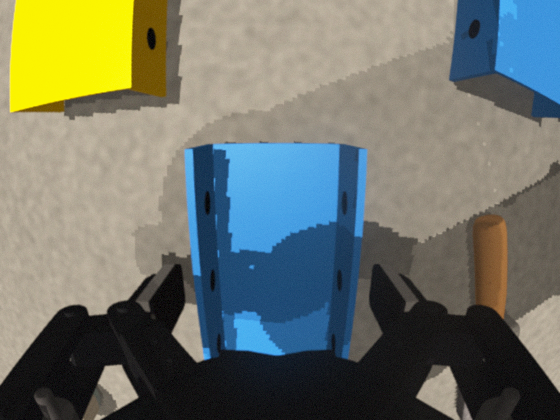

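The jaws at x≈175 and 380 sit evenly outside the walls at 195 and 360, level with the middle holes. Closing.

Request:
drive_tool(increments="0 0 0 0 0 0;0 0 0 0 0 0;0 0 0 0 0 0;0 0 0 0 0 0;0 0 0 0 0 0", claw=0)

```text
t: 4.35
eef_pos: [0.6355, 0.1505, 0.0319]
tool_rot: [-90.0, -0.1, 6.3]
contact_force: [-2.2, 0.1, 5.3]
finger_gap: 0.74
```

Request:
drive_tool(increments="0 0 0 0 0 0;0 -0.05 0 0 0 0;0 -0.2 0 0 0 0;0 -0.5 0 0 0 0;0 -0.8 0 0 0 0;0 -1 0 0 0 0;0 -1 0 0 0 0;0 -1 0 0 0 0")

```text
t: 5.15
eef_pos: [0.6346, 0.1503, 0.1814]
tool_rot: [-89.9, -0.1, 6.3]
contact_force: [0.3, -0.3, -1.5]
finger_gap: 0.738
```

```bash
python3 go.py .5419 -.214 .181 14; python3 snap.py 3 wrist side
```

```text
t 5.15 pos [0.6346 0.1503 0.1814] rot [-8.994e+01 -6.000e-02  6.250e+00] gap 0.738 F [ 0.3 -0.3 -1.5] M [0.03 0.06 0.05]
inc [-8.7890e-01 -5.0000e-04 -2.3466e+00] [-0.0003 -0.043   0.0004]
```

View pics/wrist3.png

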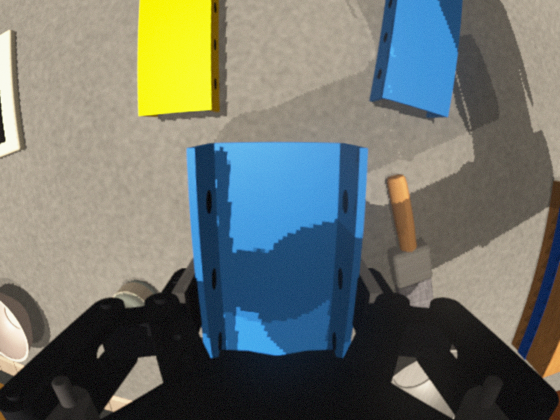

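View pics/side3.png

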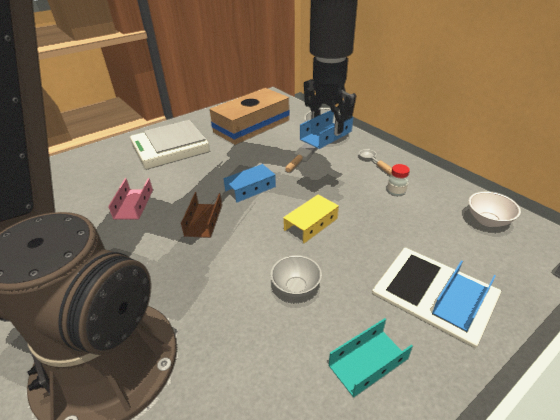

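The grip is good: gap 0.738, and the channel sits evenly in the jaws at (280,250). On the way I'll stop beyond the board to look at the strip and the standing channel from the wrist.

```bash
python3 go.py .68 -.22 .2 13.5
```

```text
t 5.25 pos [0.6338 0.1498 0.1793] rot [-90.02   0.14   6.25] gap 0.736 F [-0.4  0.5 -1.9] M [ 0.01  0.02 -0.01]
inc [ 0.0374 -0.1369 -2.4842] [ 0.0001 -0.0403 -0.0008]
```

Request:
drive_tool(increments="0.01 -0.05 -0.2 0 0 0;0.01 -0.05 -0.5 0 0 0;0.01 -0.05 -0.8 0 0 0;0.01 -0.05 -1 0 0 0")

```text
t: 5.65
eef_pos: [0.6518, -0.0012, 0.1862]
tool_rot: [-90.0, 0.2, 6.2]
contact_force: [0.5, 0.3, -1.4]
finger_gap: 0.736
```

Request:
drive_tool(increments="0.01 -0.05 -0.3 0 0 0;0.01 -0.05 -0.6 0 0 0;0.01 -0.05 -0.9 0 0 0;0.01 -0.05 -1 0 0 0")

```text
t: 6.05
eef_pos: [0.6696, -0.1515, 0.1933]
tool_rot: [-90.0, 0.2, 6.1]
contact_force: [-0.4, -0.1, -1.7]
finger_gap: 0.736
```

Request:
drive_tool(increments="0.01 -0.04 -0.25 0 -0.02 0;0.01 -0.04 -0.4 0 -0.04 0;0.01 -0.04 -0.48 0 -0.04 0;0.01 -0.04 -0.48 0 -0.04 0;0.01 -0.04 -0.48 0 -0.04 0")

```text
t: 6.55
eef_pos: [0.6795, -0.2185, 0.2004]
tool_rot: [-89.9, 0.1, 13.4]
contact_force: [0.2, 0.4, -1.2]
finger_gap: 0.738
```

```bash
python3 snap.py 4 wrist;python3 go.py .5419 -.214 .181 13.5
```

```text
t 6.6 pos [ 0.6797 -0.2181  0.2009] rot [-8.996e+01  7.000e-02  1.345e+01] gap 0.74 F [-0.8 -0.4 -0.9] M [ 0.03 -0.01 -0.01]
inc [-0.8867  0.1337  0.2403] [-0.0002 -0.0003 -0.0004]
```

View pics/wrist4.png

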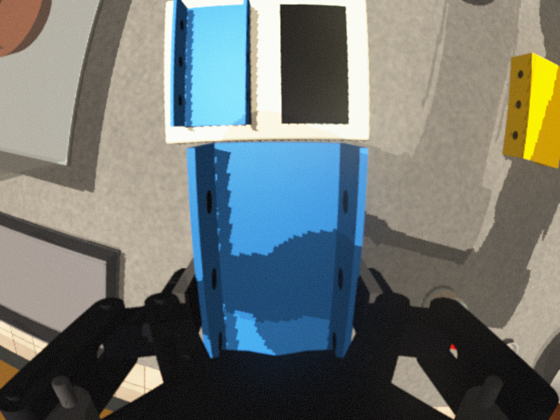

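```bash
python3 -c "
from mw import *
meas('wrist','4','d',(315,60),[.542,-.214,13.5],.014,.014)
meas('wrist','4','b',(215,70),[.564,-.304,13.5],.014,.054)"
```

```text
wrist (315, 60) [ 281    5   66  118 6947] [ 0.5421 -0.2159 13.4077] rms px 6.02
wrist (215, 70) [ 172    0   78  127 3972] [ 0.5661 -0.3045 13.9253] rms px 4.48
```

```bash
python3 -c "
from mw import *
im=cv2.imread('pics/wrist4.png');cm=pickle.load(open('pics/wrist4.pkl','rb'))
print(cm)
for q,z0,z1 in (([.5421,-.2145,13.5],.014,.014),([.5642,-.3046,13.2],.014,.054)):
  for z in (z0,z1):
    p=proj(cm,box(*q,z,z),True); print(p.min(0),p.max(0))
    for u in p: cv2.circle(im,tuple(int(round(v)) for v in u),1,(0,0,255),-1)
cv2.imwrite('pics/ov4.png',cv2.resize(im[:200,120:420],None,fx=2.6,fy=2.6))
"
```

```text
{'vertical_fov': 65.70646984690485, 'cx': 276.72353559983264, 'cy': 216.20294756721864, 'origin': array([ 0.61635366, -0.2343992 ,  0.32077448]), 'orientation': array([-15.14340938,  -0.12626432, 103.43237172])}
[280.785531    2.1199956] [348.83538672 123.67380701]
[280.785531    2.1199956] [348.83538672 123.67380701]
[183.27308574   3.09473379] [250.85257426 125.18863782]
[170.23449463 -13.59814505] [247.41458431 124.85008023]
```

View pics/ov4.png

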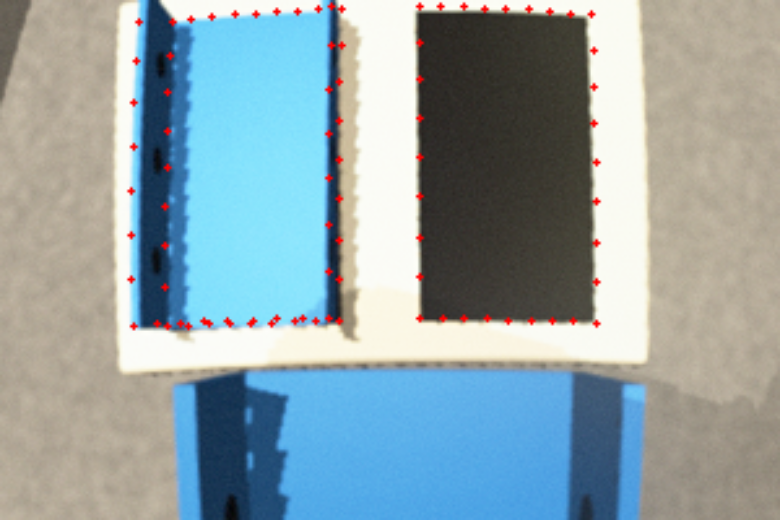

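```bash
python3 -c "
from mw import *
from scipy.optimize import minimize
im=cv2.imread('pics/wrist4.png')[:,:,::-1].copy();cm=pickle.load(open('pics/wrist4.pkl','rb'))
for f,px,q0,z0,z1 in ((dk,(315,60),[.5421,-.2145,13.5],.014,.014),(bl2,(215,70),[.5642,-.3046,13.2],.014,.054)):
  q,st=comp(f(im),px); s=supp(q)+.4
  w=(D[:,1]>-.2) if z1>z0 else D[:,0]<9
  g=lambda v:np.mean(np.abs(supp(proj(cm,box(v[0],v[1],v[2]*100,z0,z1),True))-s)[w])
  r=minimize(g,[q0[0],q0[1],q0[2]/100],method='Nelder-Mead',options=dict(initial_simplex=np.array([q0[0],q0[1],q0[2]/100])+np.array([[0,0,0],[.003,0,0],[0,.003,0],[0,0,.02]])))
  print(st,r.x,r.fun)
"
```

```text
[ 281    5   66  118 6947] [ 0.54170627 -0.21418981  0.14044742] 4.270972195223774
[ 172    0   78  127 3972] [ 0.564068   -0.30468274  0.14171398] 0.52096762117938
```

```bash
sed -i 's/max(2)<70/max(2)<100/' mw.py; python3 -c "
from mw import *
a=meas('wrist','4','d',(315,60),[.542,-.214,13.5],.014,.014)
import os
"
sed -i 's/max(2)<70/max(2)<95/' m0.py; python3 m0.py | tail -5
```

```text
wrist (315, 60) [ 280    5   68  119 7706] [ 0.5427 -0.2152 13.8508] rms px 1.69
strip top [352 148  30  42 804]
strip side [ 386  255   54   50 1432]
    [ 0.5421 -0.2142 13.7445] 0.73
    [ 0.5416 -0.214  14.3678] 0.8
    [ 0.5418 -0.2141 14.1792] 0.77
```

```bash
python3 go.py .5422 -.2146 .11 13.6
```

```text
t 6.6 pos [ 0.6797 -0.2181  0.2009] rot [-8.996e+01  7.000e-02  1.345e+01] gap 0.74 F [-0.8 -0.4 -0.9] M [ 0.03 -0.01 -0.01]
inc [-0.8851  0.607   0.2356] [-0.0002 -0.0008 -0.0004]
```

Request:
drive_tool(increments="-0.25 0 0.08 0 0 0;-0.5 0 0.16 0 0 0;-0.75 0 0.236 0 0 0;-0.885 0.1 0.236 0 -0.001 0;-0.885 0.35 0.236 0 -0.001 0;-0.885 0.607 0.236 0 -0.001 0;-0.885 0.607 0.236 0 -0.001 0;-0.885 0.607 0.236 0 -0.001 0")

```text
t: 7.4
eef_pos: [0.5428, -0.215, 0.1111]
tool_rot: [-90.0, 0.1, 13.7]
contact_force: [0.7, 0.0, -0.7]
finger_gap: 0.735
```

```bash
python3 snap.py 5 wrist side; python3 go.py .5422 -.2146 .050 13.6;
```

```text
t 7.5 pos [ 0.5442 -0.2154  0.1127] rot [-90.08  -0.14  13.72] gap 0.742 F [ 0.4 -0.  -0.5] M [ 0.04 -0.04  0.05]
inc [-0.0124  0.418   0.0086] [0.0004 0.0007 0.0008]
```

View pics/side5.png

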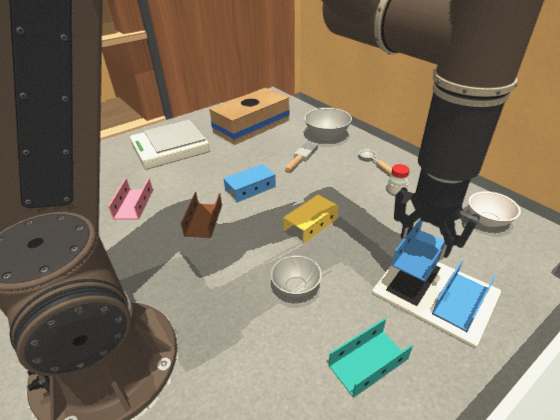

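The held channel is at side (418,250), above the strip and in line with it. Lowering.

Request:
drive_tool(increments="-0.006 0.1 0.004 0 0 0;-0.006 0.2 0.004 0 0 0;-0.006 0.3 0.004 0 0 0;-0.006 0.37 0.004 0 0 0;-0.006 0.4 0.004 0 0 0;-0.006 0.4 0.004 0 0 0")

```text
t: 8.1
eef_pos: [0.5419, -0.2152, 0.0509]
tool_rot: [-90.0, -0.0, 13.7]
contact_force: [-0.2, 0.5, -0.7]
finger_gap: 0.741
```

```bash
python3 snap.py 6 wrist side; python3 go.py .5422 -.2146 .046 13.6;
```

```text
t 8.2 pos [ 0.5422 -0.2153  0.0515] rot [-9.003e+01 -6.000e-02  1.366e+01] gap 0.74 F [ 1.2 -0.  -2.2] M [0.02 0.03 0.03]
inc [0.0012 0.0363 0.0046] [0.0002 0.0004 0.0003]
```

View pics/wrist6.png

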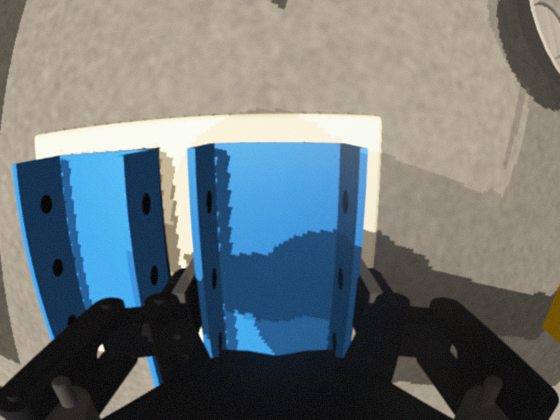

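Request:
drive_tool(increments="0 0.01 0.004 0 0 0;0 0.02 0.004 0 0 0;0 0.03 0.004 0 0 0;0 0.03 0.004 0 0 0")

```text
t: 8.6
eef_pos: [0.5413, -0.2146, 0.046]
tool_rot: [-90.0, 0.0, 13.7]
contact_force: [0.0, 0.2, -1.9]
finger_gap: 0.739
```

Request:
drive_tool(increments="0 0.005 0 0 0 0;0 0.01 0 0 0 0;0 0.01 0 0 0 0")

```text
t: 8.9
eef_pos: [0.5414, -0.2147, 0.0459]
tool_rot: [-90.0, -0.0, 13.7]
contact_force: [-3.3, 2.4, 10.1]
finger_gap: 0.737
```

Contact is about 10 N, so the channel is down. I'll open only partly because the gap to the standing channel is 28 mm.

Request:
drive_tool(increments="0 0 0 0 0 0;0 0 0 0 0 0;0 0 0 0 0 0;0 0 0 0 0 0", claw=0.86)

```text
t: 9.3
eef_pos: [0.5415, -0.2146, 0.0445]
tool_rot: [-90.0, 0.0, 13.7]
contact_force: [0.3, -0.4, -0.0]
finger_gap: 0.861
```

Request:
drive_tool(increments="0 -0.05 0 0 0 0;0 -0.15 0 0 0 0;0 -0.3 0 0 0 0;0 -0.6 0 0 0 0;0 -0.9 0 0 0 0;0 -1 0 0 0 0")

```text
t: 9.9
eef_pos: [0.5435, -0.2152, 0.2005]
tool_rot: [-90.2, -0.4, 13.7]
contact_force: [1.3, -0.4, 0.4]
finger_gap: 0.858
```

```bash
python3 snap.py 7 wrist side; python3 go.py .4727 .2622 .2 -3.4
```

```text
t 10.0 pos [ 0.543  -0.2149  0.1987] rot [-90.13  -0.34  13.67] gap 0.858 F [ 0.2 -0.6 -0.1] M [0.02 0.03 0.  ]
inc [ 0.2965 -0.0147  3.2014] [0.0005 0.0949 0.002 ]
```

View pics/wrist7.png

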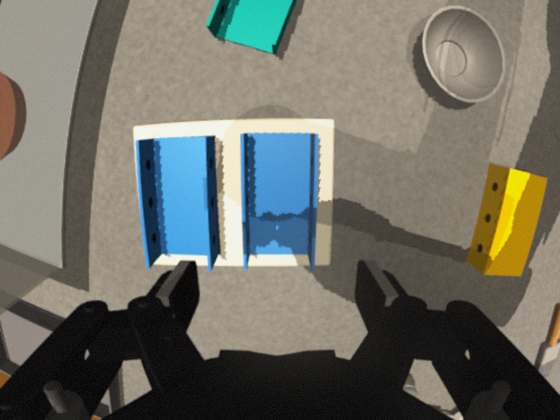

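View pics/side7.png

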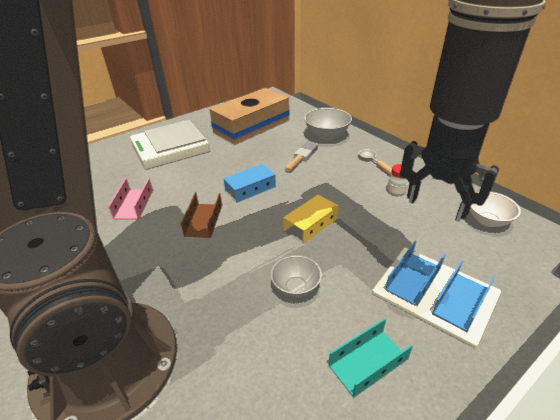

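```bash
python3 -c "
from mw import *
meas('wrist','7','b',(280,170),[.542,-.214,13.5],.014,.054)
meas('wrist','7','b',(180,170),[.564,-.304,13.5],.014,.054)
meas('side','7','b',(415,285),[.542,-.214,13.5],.014,.054)
meas('side','7','b',(465,300),[.564,-.304,13.5],.014,.054)
im=cv2.imread('pics/wrist7.png');cm=pickle.load(open('pics/wrist7.pkl','rb'))
for u in proj(cm,box(.5422,-.2146,13.6,.014,.014),True): cv2.circle(im,tuple(int(round(v)) for v in u),1,(0,0,255),-1)
cv2.imwrite('pics/ov7.png',cv2.resize(im[100:290,120:350],None,fx=3,fy=3))
"
```

```text
wrist (280, 170) [ 241  133   77  137 9151] [ 0.5421 -0.2147 13.7753] rms px 0.8
wrist (180, 170) [ 136  137   83  135 9182] [ 0.5662 -0.3051 13.007 ] rms px 0.8
side (415, 285) [ 386  241   59   64 1759] [ 0.5412 -0.2141 13.9815] rms px 0.79
side (465, 300) [ 433  261   62   70 1949] [ 0.5645 -0.3044 13.1305] rms px 0.83
```

View pics/ov7.png

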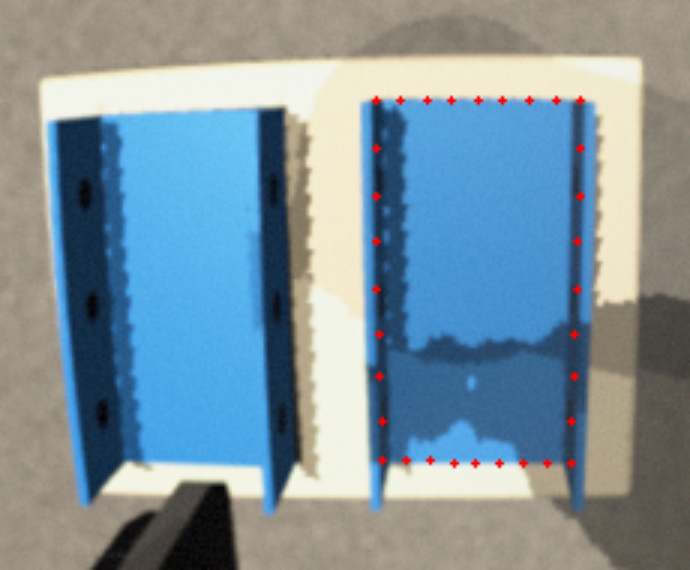

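The placed channel fully covers the strip: the wrist fit gives (0.542,-0.215,13.8°) against the strip at (0.542,-0.2145,13.7°). On to the open-down channel.

Request:
drive_tool(increments="0.03 0 0.3 0 0 0;0.06 0 0.6 0 0 0;0.08 0 0.9 0 0 0;0.1 0 1 0 0 0", claw=1)

```text
t: 10.4
eef_pos: [0.5192, -0.0627, 0.1941]
tool_rot: [-90.0, 0.1, 13.8]
contact_force: [1.6, -0.8, 0.1]
finger_gap: 0.995
```

Request:
drive_tool(increments="0.03 0 0.3 0 0 0;0.06 0 0.6 0 0 0;0.08 0 0.9 0 0 0;0.1 0 1 0 0 0")

```text
t: 10.8
eef_pos: [0.4987, 0.0867, 0.1942]
tool_rot: [-90.0, 0.0, 13.8]
contact_force: [-0.2, -0.2, 0.2]
finger_gap: 1.003
```

Request:
drive_tool(increments="0.03 0 0.3 0 0.03 0;0.06 0 0.6 0 0.06 0;0.08 0 0.9 0 0.095 0;0.1 0 1 0 0.095 0;0.1 0 1 0 0.095 0")

```text
t: 11.3
eef_pos: [0.4786, 0.2348, 0.1939]
tool_rot: [-90.1, 0.0, -3.2]
contact_force: [0.3, -1.2, -0.2]
finger_gap: 1.004
```

```bash
python3 go.py .4727 .2622 .2 -3.4
```

```text
t 11.3 pos [0.4786 0.2348 0.1939] rot [-9.005e+01  5.000e-02 -3.240e+00] gap 1.004 F [ 0.3 -1.2 -0.2] M [-0.02 -0.   -0.05]
inc [-0.0494 -0.041   0.18  ] [ 0.0003  0.0009 -0.0003]
```

Request:
drive_tool(increments="-0.049 -0.04 0.18 0 0 0;-0.049 -0.04 0.18 0 0 0;-0.049 -0.04 0.18 0 0 0")

```text
t: 11.6
eef_pos: [0.4732, 0.2598, 0.2002]
tool_rot: [-90.0, 0.0, -3.4]
contact_force: [1.2, 0.6, -0.1]
finger_gap: 1.001
```

```bash
python3 snap.py 8 wrist; python3 -c "
from mw import *
meas('wrist','8','b',(283,190),[.4727,.262,-3.4],0,.04)";python3 go.py .4727 .2622 .07 -3.4
```

```text
wrist (283, 190) [ 243  136   75  131 9401] [ 0.473   0.2617 -4.0054] rms px 0.45
t 11.65 pos [0.4731 0.2594 0.2002] rot [-9.004e+01  5.000e-02 -3.450e+00] gap 1.001 F [ 0.1 -0.1  0.2] M [ 0.03 -0.01  0.02]
inc [-0.0033  0.868   0.0189] [ 0.0002 -0.0003 -0.0003]
```

View pics/wrist8.png

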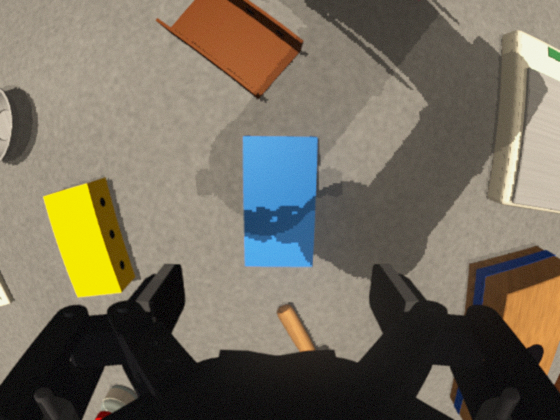

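The open-down channel is at wrist (280,200), web up, fitted at (0.473,0.262,-3.9°). The brush handle at (295,325) and the yellow channel are clear of the jaws. Descending.

Request:
drive_tool(increments="-0.002 0.3 0.016 0 0.002 0;-0.002 0.6 0.016 0 0.002 0;-0.002 0.8 0.016 0 0.002 0;-0.002 0.87 0.016 0 0.002 0;-0.002 0.87 0.016 0 0.002 0")

```text
t: 12.15
eef_pos: [0.4727, 0.2616, 0.069]
tool_rot: [-90.2, 0.1, -3.8]
contact_force: [0.0, -1.2, 0.0]
finger_gap: 1.006
```

```bash
python3 go.py .473 .2618 .032 -3.9
```

```text
t 12.15 pos [0.4727 0.2616 0.069 ] rot [-90.16   0.11  -3.85] gap 1.006 F [ 0.  -1.2  0. ] M [-0.01 -0.01  0.01]
inc [0.0021 0.2466 0.0024] [ 0.0009  0.0003 -0.0006]
```

Request:
drive_tool(increments="0.002 0.1 0 0 0 0;0.002 0.2 0 0 0 0;0.002 0.25 0 0 0 0;0.002 0.25 0 0 0 0")

```text
t: 12.55
eef_pos: [0.4737, 0.263, 0.0332]
tool_rot: [-90.0, -0.0, -3.8]
contact_force: [0.7, -0.4, 2.0]
finger_gap: 0.999
```

```bash
python3 snap.py 9 wrist; python3 go.py .473 .2618 .032 -3.9
```

```text
t 12.6 pos [0.4739 0.2633 0.0336] rot [-8.996e+01 -4.000e-02 -3.800e+00] gap 1.001 F [-0.1  0.3  0.7] M [ 0.04 -0.04  0.02]
inc [-0.0051  0.0106 -0.0104] [-0.0002  0.0006  0.0002]
```

View pics/wrist9.png

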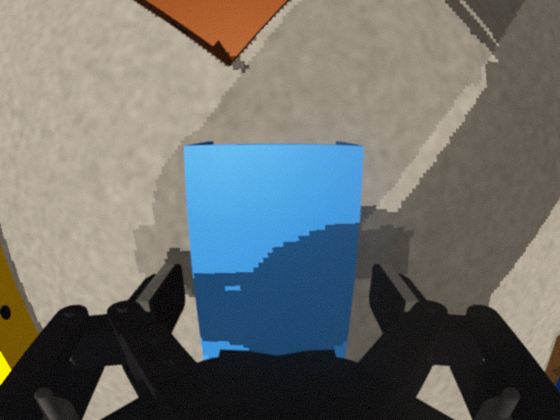

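The jaws straddle the channel evenly, walls at x≈188 and 362. Closing.

Request:
drive_tool(increments="0 0.01 0 0 0 0;0 0.01 0 0 0 0;0 0.01 0 0 0 0;0 0.01 0 0 0 0;0 0.01 0 0 0 0", claw=0)

```text
t: 13.1
eef_pos: [0.4739, 0.2635, 0.0323]
tool_rot: [-89.9, -0.1, -3.8]
contact_force: [-0.4, -0.9, 6.1]
finger_gap: 0.738
```

```bash
python3 go.py .5534 -.2596 .2 13.45
```

```text
t 13.1 pos [0.4739 0.2635 0.0323] rot [-8.994e+01 -7.000e-02 -3.780e+00] gap 0.738 F [-0.4 -0.9  6.1] M [-0.28  0.36 -0.05]
inc [ 0.7604 -1.1208 -3.4437] [-0.0003 -0.0957  0.0004]
```

Request:
drive_tool(increments="0 -0.05 0 0 0 0;0 -0.2 0 0 0 0;0 -0.5 0 0 0 0;0 -0.8 0 0 0 0;0 -1 0 0 0 0;0 -1 0 0 0 0")

```text
t: 13.7
eef_pos: [0.4753, 0.2648, 0.1868]
tool_rot: [-89.6, -0.4, -3.8]
contact_force: [-0.6, -0.2, -0.9]
finger_gap: 0.737
```

```bash
python3 snap.py 10 wrist; python3 go.py .5534 -.2596 .2 13.45
```

```text
t 13.75 pos [0.4741 0.264  0.1841] rot [-89.75  -0.19  -3.8 ] gap 0.741 F [-0.6 -0.7 -1.3] M [-0.02  0.03  0.  ]
inc [ 0.7591 -0.1185 -3.4471] [-0.0012 -0.0958  0.0013]
```

View pics/wrist10.png

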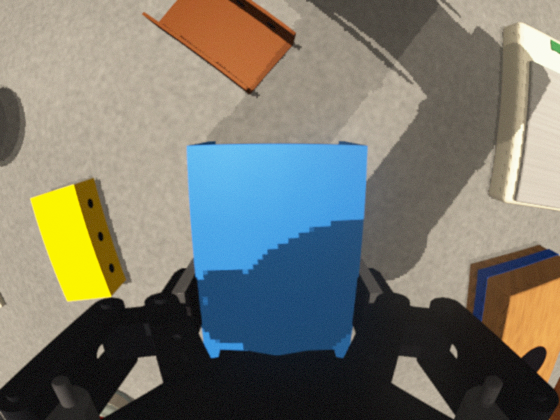

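Request:
drive_tool(increments="0.06 -0.05 -0.15 0 0 0;0.12 -0.1 -0.45 0 0 0;0.18 -0.1 -0.75 0 0 0;0.2 -0.1 -1 0 0 0")

```text
t: 14.15
eef_pos: [0.4927, 0.1093, 0.1952]
tool_rot: [-90.1, 0.1, -3.8]
contact_force: [-0.3, -0.3, -0.4]
finger_gap: 0.738
```

Request:
drive_tool(increments="0.06 0 -0.3 0 0 0;0.12 0 -0.6 0 0 0;0.18 0 -0.9 0 0 0;0.2 0 -1 0 0 0")

```text
t: 14.55
eef_pos: [0.5122, -0.0436, 0.1949]
tool_rot: [-90.0, 0.2, -4.0]
contact_force: [0.3, 0.9, -1.0]
finger_gap: 0.739
```

Request:
drive_tool(increments="0.06 0 -0.3 0 -0.03 0;0.12 0 -0.6 0 -0.06 0;0.18 0 -0.9 0 -0.095 0;0.2 0 -1 0 -0.095 0;0.2 0 -1 0 -0.095 0")

```text
t: 15.05
eef_pos: [0.5324, -0.1938, 0.1946]
tool_rot: [-89.9, 0.2, 13.0]
contact_force: [0.9, 0.5, -1.7]
finger_gap: 0.74
```

```bash
python3 go.py .5534 -.2596 .2 13.45
```

```text
t 15.05 pos [ 0.5324 -0.1938  0.1946] rot [-89.95   0.15  13.04] gap 0.74 F [ 0.9  0.5 -1.7] M [ 0.11  0.03 -0.01]
inc [ 0.0372 -0.0366 -0.459 ] [-0.0003 -0.0023 -0.0008]
```

Request:
drive_tool(increments="0.037 0 -0.25 0 -0.002 0;0.037 0 -0.459 0 -0.002 0;0.037 0.2 -0.459 0 -0.002 0;0.037 0.43 -0.459 0 -0.002 0;0.037 0.43 -0.459 0 -0.002 0;0.037 0.43 -0.459 0 -0.002 0")

```text
t: 15.65
eef_pos: [0.5543, -0.2568, 0.1315]
tool_rot: [-90.0, 0.1, 13.7]
contact_force: [0.9, -0.1, 0.2]
finger_gap: 0.735
```

```bash
python3 snap.py 11 wrist side; python3 go.py .5534 -.2596 .085 13.45
```

```text
t 15.75 pos [ 0.5557 -0.2572  0.1335] rot [-90.07  -0.11  13.71] gap 0.737 F [ 0.1 -0.6 -0.7] M [-0.05 -0.02 -0.01]
inc [-0.019   0.323  -0.0114] [0.0004 0.0015 0.0006]
```

View pics/wrist11.png

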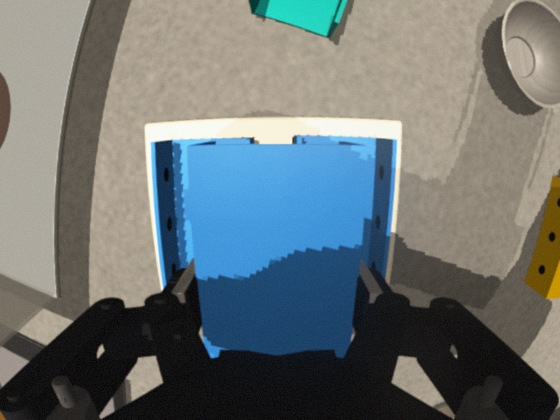

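View pics/side11.png

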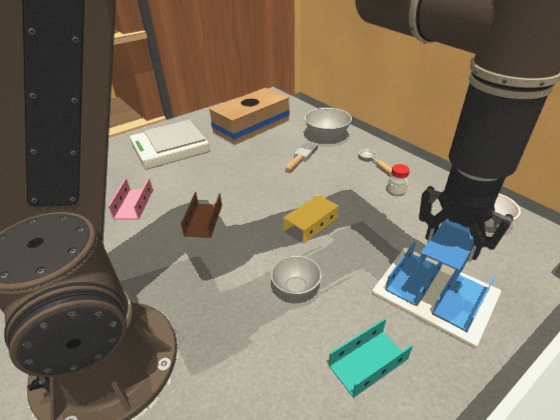

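The bridging channel at wrist (278,220) is centred over the pair, whose outer walls are at x≈155 and 395, with the gap between them at x≈275. Lowering to about rim height.

Request:
drive_tool(increments="-0.013 0.08 -0.012 0 0.001 0;-0.013 0.16 -0.012 0 0.001 0;-0.013 0.22 -0.012 0 0.001 0;-0.013 0.27 -0.012 0 0.001 0;-0.013 0.29 -0.012 0 0.001 0;-0.013 0.29 -0.012 0 0.001 0")

```text
t: 16.35
eef_pos: [0.5527, -0.2599, 0.0874]
tool_rot: [-90.0, 0.1, 13.5]
contact_force: [0.3, 0.0, -0.4]
finger_gap: 0.738
```

```bash
python3 snap.py 12 wrist side; python3 go.py .5534 -.2596 .053 13.45
```

```text
t 16.45 pos [ 0.5533 -0.26    0.0883] rot [-9.001e+01 -1.000e-02  1.348e+01] gap 0.737 F [-0.3  0.  -0.9] M [-0.01 -0.01  0.01]
inc [0.0014 0.2354 0.0022] [0.0001 0.0002 0.    ]
```

View pics/wrist12.png

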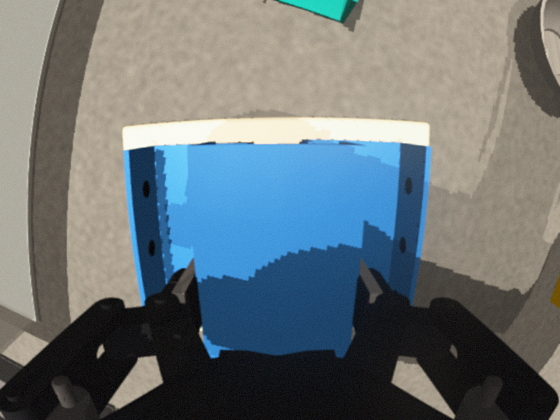

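The gaps on either side match: left wall 128 to bridge 190, bridge 364 to right wall 428. Lowering further.

Request:
drive_tool(increments="0 0.05 0 0 0 0;0 0.1 0 0 0 0;0 0.15 0 0 0 0;0 0.2 0 0 0 0;0 0.23 0 0 0 0;0 0.23 0 0 0 0")

```text
t: 17.05
eef_pos: [0.5525, -0.2598, 0.0526]
tool_rot: [-90.0, 0.1, 13.5]
contact_force: [0.9, -0.3, -0.1]
finger_gap: 0.736
```

```bash
python3 snap.py 13 side; python3 go.py .5534 -.2596 .0495 13.45
```

```text
t 17.1 pos [ 0.5528 -0.2599  0.0532] rot [-8.999e+01  5.000e-02  1.348e+01] gap 0.735 F [ 0.2 -0.1  0.1] M [0.   0.02 0.01]
inc [0.004  0.0245 0.0008] [-0.0001  0.0001 -0.0003]
```

View pics/side13.png

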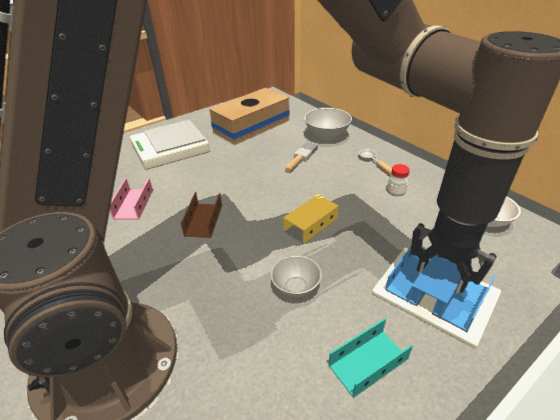

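Request:
drive_tool(increments="0.003 0.007 0 0 0 0;0.003 0.014 0 0 0 0;0.003 0.02 0 0 0 0;0.003 0.02 0 0 0 0")

```text
t: 17.5
eef_pos: [0.5535, -0.2597, 0.0507]
tool_rot: [-90.0, -0.0, 13.5]
contact_force: [1.1, -0.7, -1.6]
finger_gap: 0.735
```

Request:
drive_tool(increments="0 0.004 0 0 0 0;0 0.008 0 0 0 0;0 0.008 0 0 0 0")

```text
t: 17.8
eef_pos: [0.5535, -0.2598, 0.0494]
tool_rot: [-90.0, -0.0, 13.5]
contact_force: [0.2, 0.3, -0.5]
finger_gap: 0.739
```

Request:
drive_tool(increments="0 0.004 0 0 0 0;0 0.008 0 0 0 0;0 0.008 0 0 0 0")

```text
t: 18.1
eef_pos: [0.5536, -0.2598, 0.0493]
tool_rot: [-90.0, -0.0, 13.5]
contact_force: [-2.6, 2.3, 8.9]
finger_gap: 0.741
```

Contact is 9 N at z = 0.0493, as predicted for fully home. Releasing.

Request:
drive_tool(increments="0 0 0 0 0 0;0 0 0 0 0 0;0 0 0 0 0 0;0 0 0 0 0 0", claw=0.9)

```text
t: 18.5
eef_pos: [0.5535, -0.2598, 0.0481]
tool_rot: [-90.0, 0.0, 13.5]
contact_force: [-0.0, 0.1, 0.2]
finger_gap: 0.902
```

Request:
drive_tool(increments="0 -0.05 0 0 0 0;0 -0.15 0 0 0 0;0 -0.3 0 0 0 0;0 -0.6 0 0 0 0;0 -0.9 0 0 0 0;0 -1 0 0 0 0;0 -1 0 0 0 0")

```text
t: 19.2
eef_pos: [0.5551, -0.2602, 0.2024]
tool_rot: [-90.2, -0.3, 13.5]
contact_force: [-0.0, -0.5, -0.1]
finger_gap: 0.899
```

```bash
python3 snap.py 14 wrist side top; python3 go.py .5534 -.2596 .2 13.45;python3 - <<'E'
import cv2
a=cv2.imread('pics/side14.png')[220:350,360:520];cv2.imwrite('pics/crop14.png',cv2.resize(a,None,fx=4.5,fy=4.5,interpolation=2))
from mw import *
for c in ('wrist','side'):
    im=cv2.imread(f'pics/{c}14.png');cm=pickle.load(open(f'pics/{c}14.pkl','rb'))
    p=proj(cm,box(.5534,-.2596,13.45,.057,.057),c=='wrist')
    for u in p: cv2.circle(im,tuple(int(round(v)) for v in u),1,(0,0,255),-1)
    k=im[90:300,100:380] if c=='wrist' else im[220:350,360:520]
    cv2.imwrite(f'pics/ov14{c}.png',cv2.resize(k,None,fx=2.7 if c=='wrist' else 4.5,fy=2.7 if c=='wrist' else 4.5))
E
```

```text
t 19.35 pos [ 0.5529 -0.2596  0.1976] rot [-8.996e+01  5.000e-02  1.346e+01] gap 0.901 F [-0.1  0.  -0.2] M [ 0.01 -0.01  0.05]
inc [ 0.0032 -0.0159 -0.0011] [-0.0002  0.0001 -0.0003]
```

View pics/crop14.png

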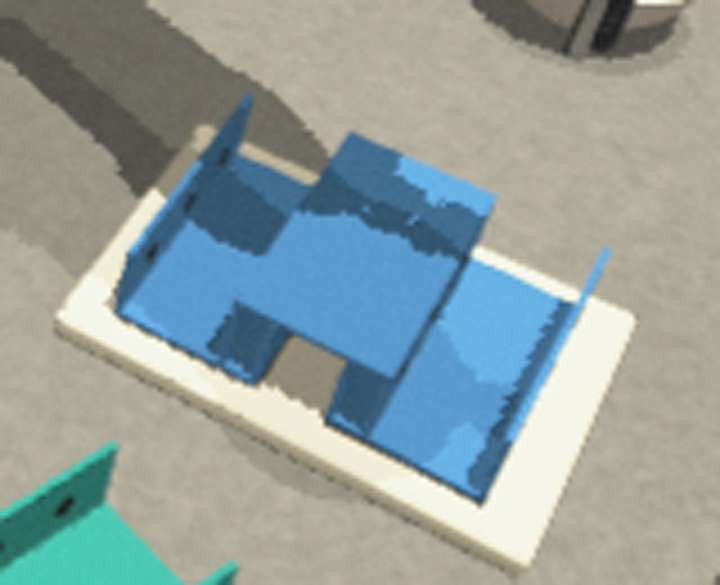

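View pics/ov14wrist.png

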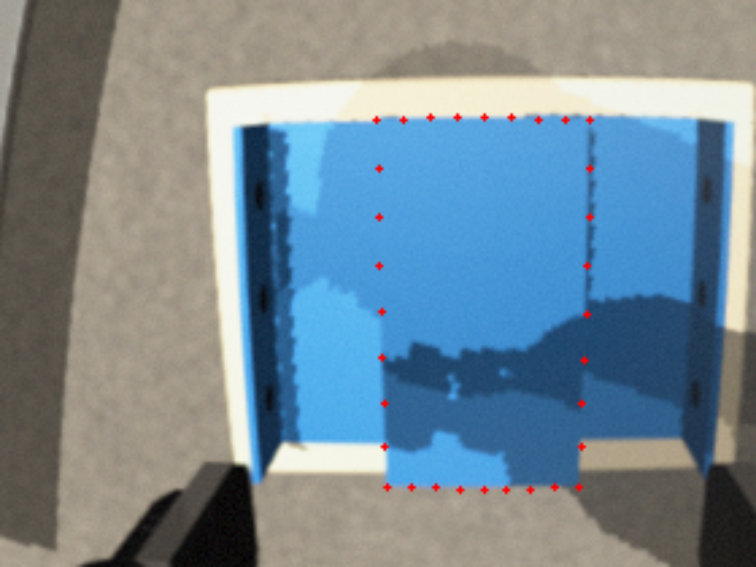

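View pics/ov14side.png

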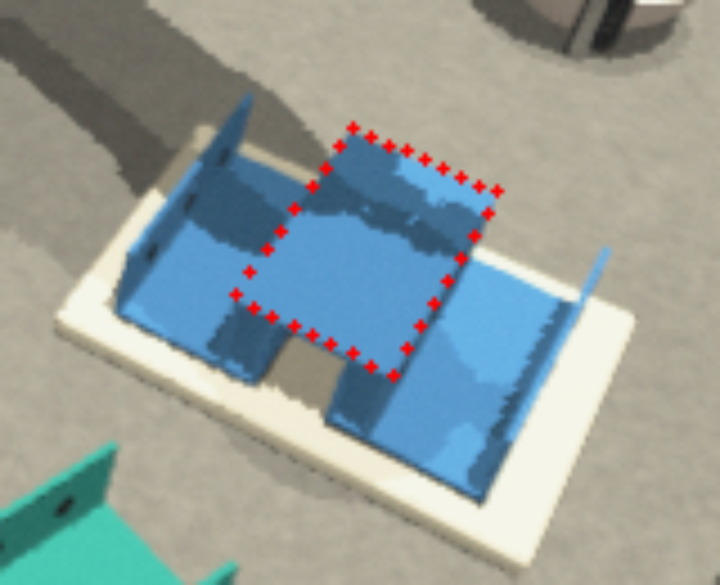

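The web outline at z = 0.057 matches in both views within about 1 px. The bridge is level and home, with its ends flush and even gaps to the outer walls. Handing in.

```bash
python3 -c "
from workcell import *
print(finish_job())"
```

```text
the job is handed in; nothing more can be done
None
```

The blue channels are interlocked on the white board, and I handed the job in at about 19.4 s of the 59 s allowed.

- **Open-up channel:** I set it on the bare strip with about 10 N of contact and released it from there. It was then fitted at (0.542, -0.215, 13.8°), against (0.542, -0.2145, 13.7°) for the strip. No black shows around it.
- **Open-down channel:** I lowered it over the pair until I felt about 9 N at the height predicted for fully home, then let go. Afterwards the outline of its web, drawn at its home height (57 mm), matched the wrist and side pictures to about 1 px. It sits level with its ends flush and the spaces on either side even.

**Small disagreements:**
- The two standing channels differ by about 0.7° in yaw.
- They are about 1.6 mm out of line lengthwise, and their spacing measured about 93 mm against 92 mm. Both are within camera accuracy.
- Some early fits of the strip and the standing channel were poor. The cause was a bad brightness threshold for the strip and, for the standing channel, its far edge being cut off in the picture. I set those fits aside for corrected ones.

The yellow, brown, pink and turquoise channels were not touched. No check failed at the end.

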